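# Sweep inspected saddles into the parts bin

### The arm

A 7-joint arm with a two-finger parallel gripper is mounted at the origin on the work surface. World frame = base frame: x ahead of the robot, y to its left, z up, the work surface at z = 0. Lengths are in m, angles in rad, forces in N, time in s.
With the tool pointing down it reaches from about 0.35 to 0.9 m from the base axis. Payload 8.1 kg.
Tool frame: the origin (TCP) lies between the finger pads; the fingertips stand 8 mm ahead of it and the grasp point (between the pads) lies 11 mm behind it (arm.tcp_to_tips is the distance from the TCP to the fingertips, in m); z points along the fingers, x is the direction in which the jaws open and shut, and the axes are right-handed (so a half turn about z gives the same grasp; the last joint's range is limited). The gripper opens to 92 mm and grips with 3 to 60 N. Pads are 19 mm wide; open, the fingers measure 130 mm over their backs; the gripper's body (75 mm by 190 mm) begins 47 mm behind the grasp point.
Start: joints at [-1.326, 0.434, 0.025, 1.573, -0.012, 1.134, -0.075], TCP at [0.213, 0.588, 0.235] pointing down, gripper open.
Joint ranges: [-2.62, 2.62], [-0.44, 2.09], [-1.27, 1.32], [0.08, 2.57], [-1.32, 4.46], [0.12, 2], [-2.74, 2.74]. Speed limits (rad/s): [2.22, 2.22, 3.01, 3.01, 3.14, 3.14, 3.14].

### API

Orientations are given as a rotation vector (axis times angle).
In Python, from cell import arm, eyes gives the robot as it stands.
- The arm moves only by the tool play_rows, never from a script. Its argument "rows" is a list of rows, each a list of 3 entries, a list of its own where there are three numbers: the shift along the tool's x, y, z each as a share of 50 cm, from -1 to 1, then the turn, a rotation vector about the tool's x, y, z each as a share of 60 degrees, from -1 to 1, then the opening, from -1 (shut) to 1 (fully open), so that 0 is half open. In form: [[[dx, dy, dz], [ax, ay, az], grip], ...]. A call has 1 to 10 rows; each row is the pose to reach, as a shift and turn from the pose commanded when the call began, along the tool's axes at that moment; what a row does not reach only later rows make up. A row lasts 1/10 s, in which the tool goes at most 50 mm and 8.59 degrees, less where a joint would pass 70% of its speed; a pose out of reach is approached as far as the arm can. A call with a number of a shift or a turn outside -1 to 1 is refused whole. A call with a gripper value outside its range is refused whole. The fingers move at their own pace and stop on an object; "newtons" is the grip in N (left out, the last holds). Time passes only in rows, so rows that repeat a pose let the fingers close. It gives the time, the measured TCP pose, the force and the opening at its end, in the units of the state.
- arm.observe(): the state, without advancing time (a new reading comes with each control period).
- eyes.get_image(name): name is "scene" or "top" or "wrist"; returns (picture, depth): 400x640x3 uint8, red, green, blue; 400x640 float32, m along the optical axis (not along the pixel's ray), 0 where there is no reading.
- eyes.get_calibration(name): a dict with "intrinsics" (3x3 intrinsics, pixels), "R" (3x3) and "t" (3): a world point X has camera coordinates R X + t. Camera axes: x right, y down, z forward; pixel columns grow to the right and rows downward; lengths in m; the calibration is good to about 2 mm. A picture is of the moment at which its call begins: read the wrist's pose just before it. get_calibration takes no time and is no camera call; for the wrist camera it gives the pose at the moment of the call.
- arm.sign_off(): hands the job in, once; it reports no verdict.
The state is a dict: "clock": time; "joints": joint angles; "dq": joint speeds; "joint_efforts": joint torques, N m; "position": TCP position; "ee_rot": TCP orientation; "force": force on the tool from outside, world axes, zero at the start; "ft_torque": the same for the moment, N m; "width": opening from 0.0 (shut) to 1.0 (fully open).
Only numpy, scipy, OpenCV 4.12 (cv2) and the standard library are available. Lean on these libraries where they do the work, as an engineer would, in place of code of your own. Each camera call takes 0.05 s, during which the arm holds its last target.

### The job

The four steel saddles lying loose on the inspection tray have passed inspection: sweep them with the fingertips off the open end of the tray, so that all four drop into the blue parts bin below it. Only push them along the tray, never pick one up or lift it. The loupe and the reference sample (the saddle mounted on a wooden block) stay standing where they are on the tray, and the bin and the other things on the bench must not be shifted.

Things in the scene. Friction and masses are not known exactly. Their poses are not given: they have to be found in the camera images.
- tray: Inspection tray, fixed: a white flat floor 100 mm above the bench on a steel stand. In its own frame (origin on the bench, x across, y along, z up) the floor spans x -135..135 mm and y -150..190 mm. Steel rims 4 mm thick stand 15 mm above the floor along both long sides (x = -135 and 135) and the back end (y = 190); the end at y = -150 is open, without any rim: there the sheet folds straight down 30 mm as an apron that hangs into the mouth of the bin waiting below.
- tray_edge (a point): Middle of the tray's open edge, at floor height (100 mm above the bench). Sweep past this edge, towards the tray's -y.
- bin: Blue open-topped plastic parts bin standing on the bench, 310 mm (its x, across the tray) x 190 mm (its y), 85 mm high, walls and floor 4 mm, a 7 mm outward flange round the rim; loose, 0.7 kg. Origin: centre of its underside. Its near wall stands about 20 mm under the tray's open edge, so its mouth spans the whole open end and reaches about 166 mm outwards from the edge.
- clip_a: One of four identical inspected parts to be swept: plain dark steel saddle, an upside-down U folded from 2.5 mm sheet, 42 mm long (its x) x 26 mm wide (its y) x 16 mm high, about 30 g, lying on the tray open side down, at any yaw. The web is uppermost, so fingertips a few mm above the tray meet a full face from every side. Origin: centre of its underside (when lying as at the start), z up.
- clip_b: One of four identical inspected parts to be swept: plain dark steel saddle, an upside-down U folded from 2.5 mm sheet, 42 mm long (its x) x 26 mm wide (its y) x 16 mm high, about 30 g, lying on the tray open side down, at any yaw. The web is uppermost, so fingertips a few mm above the tray meet a full face from every side. Origin: centre of its underside (when lying as at the start), z up.
- clip_c: One of four identical inspected parts to be swept: plain dark steel saddle, an upside-down U folded from 2.5 mm sheet, 42 mm long (its x) x 26 mm wide (its y) x 16 mm high, about 30 g, lying on the tray open side down, at any yaw. The web is uppermost, so fingertips a few mm above the tray meet a full face from every side. Origin: centre of its underside (when lying as at the start), z up.
- clip_d: One of four identical inspected parts to be swept: plain dark steel saddle, an upside-down U folded from 2.5 mm sheet, 42 mm long (its x) x 26 mm wide (its y) x 16 mm high, about 30 g, lying on the tray open side down, at any yaw. The web is uppermost, so fingertips a few mm above the tray meet a full face from every side. Origin: centre of its underside (when lying as at the start), z up.
- loupe: Black round standing loupe, 36 mm across, 42 mm high, 90 g, standing upright on the tray among the saddles. Origin: centre of its underside. To be left alone.
- sample: Reference sample: a saddle like the others, fixed on top of a dark wooden block 50 mm (its x) x 40 mm (its y) x 14 mm; 30 mm high in all, about 120 g, standing on the tray among the saddles. Origin: centre of its underside. To be left alone.
- caliper: Digital caliper lying flat, 235 x 83 x 14 mm, at the left of the bench. Bystander. Origin: at its underside. To be left alone.
- counter: Round steel hand tally counter lying flat, 46 mm across, 65 mm long, 22 mm high, at the near right. Bystander. Origin: at its underside. To be left alone.
- wash_bottle: White plastic wash bottle with bent spout, 58 mm across, 170 mm high, standing at the right. Bystander. Origin: at its underside. To be left alone.
- tape: Roll of tape lying flat, 94 mm across, 18 mm high, at the right. Bystander. Origin: at its underside. To be left alone.
- deburrer: Pen-shaped hand deburring tool lying flat, 148 mm long, 13 mm thick, at the near left. Bystander. Origin: at its underside. To be left alone.

How it is judged:
At the end, for the whole second after the job is handed in: All four loose saddles lie at rest inside the blue bin; loupe and reference sample stand upright on the tray within 30 mm of where they were; the bin and every bystander are within 30 mm of where they were (x of clip_a in the frame of bin between -0.154 and 0.154 m and y of clip_a in the frame of bin between -0.094 and 0.094 m and z of clip_a in the frame of bin between -0.01 and 0.06 m and linear speed of each of clip_a, clip_b, clip_c, clip_d below 0.03 m/s and x of clip_b in the frame of bin between -0.154 and 0.154 m and y of clip_b in the frame of bin between -0.094 and 0.094 m and z of clip_b in the frame of bin between -0.01 and 0.06 m and x of clip_c in the frame of bin between -0.154 and 0.154 m and y of clip_c in the frame of bin between -0.094 and 0.094 m and z of clip_c in the frame of bin between -0.01 and 0.06 m and x of clip_d in the frame of bin between -0.154 and 0.154 m and y of clip_d in the frame of bin between -0.094 and 0.094 m and z of clip_d in the frame of bin between -0.01 and 0.06 m and distance of each of loupe, sample, bin, caliper, counter, wash_bottle, tape, deburrer from where it was at the start of the episode below 0.03 m and angle between each of loupe, sample's own z axis and vertical below 0.2 rad and linear speed of each of loupe, sample below 0.02 m/s); the robot touches nothing.
It fails at once if a loose saddle was lifted off the tray (raised more than 12 mm while level, or 30 mm at any tilt) instead of being pushed along it (z of any of clip_a, clip_b, clip_c, clip_d in the frame of tray above 0.13 m or (z of clip_a in the frame of tray above 0.112 m and angle between clip_a's own z axis and vertical below 0.25 rad) or (z of clip_b in the frame of tray above 0.112 m and angle between clip_b's own z axis and vertical below 0.25 rad) or (z of clip_c in the frame of tray above 0.112 m and angle between clip_c's own z axis and vertical below 0.25 rad) or (z of clip_d in the frame of tray above 0.112 m and angle between clip_d's own z axis and vertical below 0.25 rad)).
It fails at once if the loupe or the reference sample was shoved more than 30 mm, lifted or tipped (distance of any of loupe, sample from where it was at the start of the episode above 0.03 m or angle between any of loupe, sample's own z axis and vertical above 0.5 rad).
It fails at once if the bin or a bystander on the bench was shifted more than 30 mm (distance of any of bin, caliper, counter, wash_bottle, tape, deburrer from where it was at the start of the episode above 0.03 m).
It also fails if it takes over 72 s, if anything falls off the work surface, if the arm or the gripper's body presses on something with over 40 N, if the wrist force passes 120 N, or if a joint passes its speed limit or range.

## Working session

There is one attempt and no reset: what is moved stays moved. The work goes in short steps, Python scripts to look and compute and a tool call to move; the robot and the scene stay as the last step left them, time stands still between calls to the robot, and variables do not carry over. Pictures are saved under pics/ and viewed, and the job is handed in when it is done.

Besides the shell and the picture viewer there is one more tool, called after "Emit:" in YAML: its name, and indented under it one key for each argument. play_rows: Moves the arm, as the interface text tells. Its arguments: {"type":"object","properties":{"rows":{"type":"array","items":{"type":"array"}},"newtons":{"type":"number"}},"required":["rows"]}

```bash
mkdir -p pics; ls; python3 - <<'E'
from cell import arm, eyes
import cv2,numpy as np
s=arm.observe();print({k:np.round(v,3) for k,v in s.items()},arm.tcp_to_tips)
for n in ["top","scene"]:
    p,d=eyes.get_image(n);cv2.imwrite(f"pics/{n}0.png",p[:,:,::-1]);np.save(f"{n}0.npy",d)
    c=eyes.get_calibration(n);print(n,c)
E
```

```text
pics
{'clock': np.float64(0.0), 'joints': array([-1.326,  0.435,  0.025,  1.574, -0.012,  1.134, -0.075]), 'dq': array([-0.001, -0.001, -0.001,  0.001,  0.001, -0.   ,  0.001]), 'joint_efforts': array([ 1.0000e-03, -6.6785e+01,  9.8600e-01, -3.1446e+01, -6.0000e-02,
        4.3000e-02,  0.0000e+00]), 'position': array([0.213, 0.587, 0.234]), 'ee_rot': array([ 2.572e+00,  1.803e+00, -2.000e-03]), 'force': array([ 0.254,  0.919, -0.579]), 'ft_torque': array([ 0.016,  0.001, -0.038]), 'width': np.float64(0.996)} 0.008
top {'intrinsics': array([[455.67996977,   0.        , 323.21929421],
       [  0.        , 455.67996977, 204.08527859],
       [  0.        ,   0.        ,   1.        ]]), 'R': array([[ 0.01317294, -0.99987855,  0.00832835],
       [-0.98072208, -0.01454367, -0.19486581],
       [ 0.19496326, -0.00560084, -0.98079455]]), 't': array([-0.0332625 ,  0.50077748,  1.1739352 ])}
scene {'intrinsics': array([[458.7998019 ,   0.        , 317.84071827],
       [  0.        , 458.7998019 , 207.6036655 ],
       [  0.        ,   0.        ,   1.        ]]), 'R': array([[-0.48548545,  0.87403675,  0.01906929],
       [ 0.46394308,  0.27606303, -0.84175176],
       [-0.7409863 , -0.39981117, -0.53952789]]), 't': array([ 0.26228373, -0.15445477,  1.70280375])}
```

View pics/top0.png

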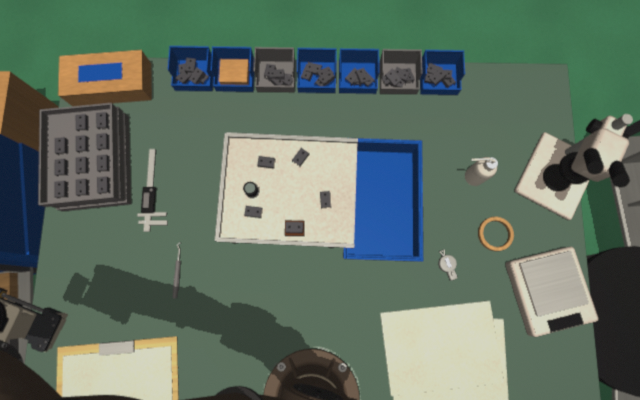

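View pics/scene0.png

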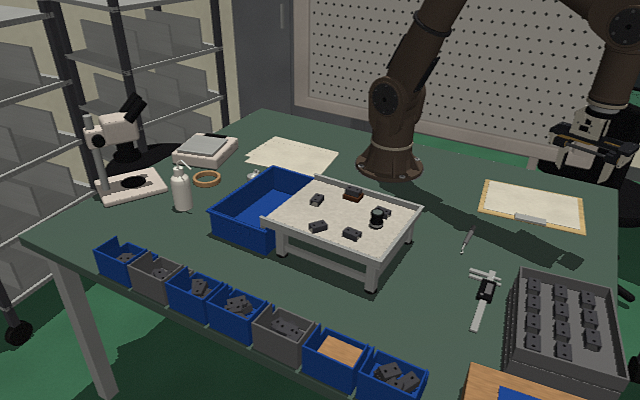

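The top view shows saddles near (266,162), (301,157), (254,212) and (325,200), the loupe at (250,189) and the sample at (294,228). The open edge is at column ~355. Next I'll measure these.

```bash
cat > h.py <<'E'
import numpy as np,cv2
from cell import arm,eyes
def proj(c,uv,z):
    K,R,t=c["intrinsics"],c["R"],c["t"]
    uv=np.atleast_2d(np.asarray(uv,float)); 
    r=np.c_[uv,np.ones(len(uv))]@np.linalg.inv(K).T@R; C=-R.T@t
    return C+r*((z-C[2])/r[:,2])[:,None]
def cloud(c,d):
    v,u=np.indices(d.shape);K=c["intrinsics"]
    P=np.stack([(u-K[0,2])/K[0,0]*d,(v-K[1,2])/K[1,1]*d,d],-1)
    return (P-c["t"])@c["R"]
E
python3 - <<'E'
from h import *
p=cv2.imread("pics/top0.png");d=np.load("top0.npy");c=eyes.get_calibration("top")
P=cloud(c,d);Z=P[...,2]
roi=np.zeros(Z.shape,bool);roi[125:270,205:430]=1
fl=roi&(abs(Z-.1)<.006);ys,xs=np.where(fl);
k=cv2.minAreaRect(np.float32(P[fl][:,:2]));print("floor",np.median(Z[fl]),k,cv2.boxPoints(k))
# dark objs
g=p.max(2)
m=(roi&(g<110)&(Z>.09)).astype(np.uint8)
n,l,s,ce=cv2.connectedComponentsWithStats(m)
for i in range(1,n):
    if s[i,4]<25: continue
    q=l==i; h=np.percentile(Z[q],80)
    top=q&(Z>h-.006)
    r=cv2.minAreaRect(np.float32(P[top][:,:2]))
    print(s[i],"h",round(h,3),"mean",P[top].mean(0).round(3),"rect",np.round(r[0],3),np.round(r[1],3),round(r[2],1), cv2.boxPoints(r).round(3).tolist())
# corners
print(proj(c,[(226,135),(357,139),(354,246),(217,241)],.1).round(3))
b=roi&(abs(Z-.085)<.004)&(P[...,1]<-.0)
k=cv2.minAreaRect(np.float32(P[b][:,:2]));print("bin",k,cv2.boxPoints(k))
cv2.imwrite("pics/z.png",cv2.resize(p[120:270,205:435],None,fx=3.4,fy=3.4,interpolation=cv2.INTER_CUBIC))
E
```

```text
floor 0.10015778521659113 ((0.5291697978973389, 0.06155601143836975), (0.34097233414649963, 0.26791051030158997), 88.12824249267578) [[ 0.38971752 -0.10446387]
 [ 0.65748507 -0.1132145 ]
 [ 0.6686221   0.2275759 ]
 [ 0.40085453  0.23632652]]
[292 149  17  17 146] h 0.118 mean [0.609 0.035 0.125] rect [0.447 0.02 ] [0.374 0.043] 5.5 [[0.2590000033378601, 0.023000000044703484], [0.2630000114440918, -0.01899999938905239], [0.6349999904632568, 0.017000000923871994], [0.6309999823570251, 0.05900000035762787]]
[258 157  17  11 158] h 0.118 mean [0.597 0.124 0.116] rect [0.597 0.124] [0.041 0.026] 83.6 [[0.5820000171661377, 0.10400000214576721], [0.6069999933242798, 0.10199999809265137], [0.6119999885559082, 0.14300000667572021], [0.5870000123977661, 0.14499999582767487]]
[243 182  16  16 121] h 0.143 mean [0.512 0.153 0.169] rect [0.4   0.072] [0.33  0.032] 35.2 [[0.25600001215934753, -0.009999999776482582], [0.27399998903274536, -0.035999998450279236], [0.5440000295639038, 0.15399999916553497], [0.5249999761581421, 0.1809999942779541]]
[320 192  10  16 139] h 0.118 mean [ 0.501 -0.03   0.
[... 379 characters left out ...]
137, 0.12999999523162842], [0.48100000619888306, 0.17100000381469727], [0.4560000002384186, 0.17299999296665192]]
[285 221  19  15 279] h 0.132 mean [0.425 0.046 0.137] rect [0.35  0.026] [0.191 0.044] 14.5 [[0.25200000405311584, 0.023000000044703484], [0.2630000114440918, -0.01899999938905239], [0.4480000138282776, 0.028999999165534973], [0.43700000643730164, 0.07100000232458115]]
[[ 0.674  0.234  0.1  ]
 [ 0.668 -0.113  0.1  ]
 [ 0.384 -0.105  0.1  ]
 [ 0.392  0.241  0.1  ]]
bin ((0.5131719708442688, -0.1849246323108673), (0.20312359929084778, 0.3247300982475281), 88.86553192138672) [[ 0.34882793 -0.28325188]
 [ 0.67349434 -0.2896812 ]
 [ 0.677516   -0.08659738]
 [ 0.3528496  -0.08016807]]
```

View pics/z.png

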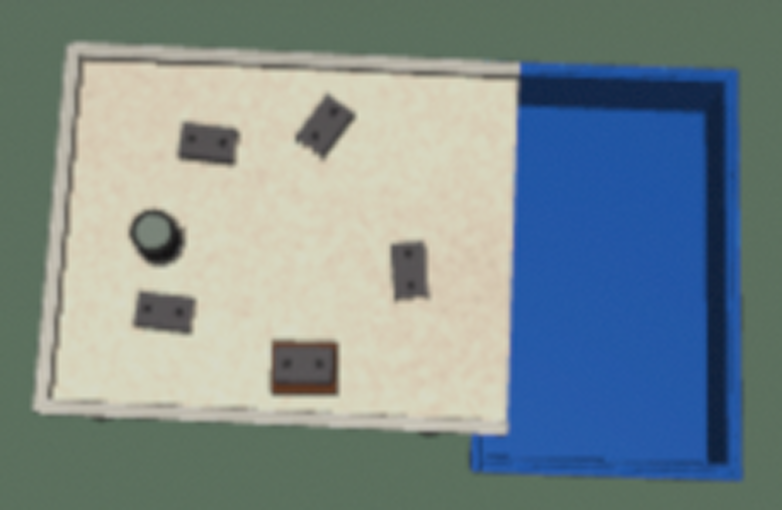

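```bash
cat >> h.py <<'E'
TH=np.deg2rad(-1.87); O=np.array([.5285,.0416])
RT=np.array([[np.cos(TH),-np.sin(TH)],[np.sin(TH),np.cos(TH)]])
def w2t(p): return (np.asarray(p)[...,:2]-O)@RT
def t2w(p): return O+np.asarray(p)@RT.T
def look(tag):
    p,d=eyes.get_image("top");c=eyes.get_calibration("top")
    cv2.imwrite(f"pics/{tag}.png",cv2.resize(np.ascontiguousarray(p[120:270,205:435,::-1]),None,fx=3.4,fy=3.4,interpolation=cv2.INTER_CUBIC))
    return p[:,:,::-1],d,c
def objs(p,d,c):
    Z=cloud(c,d)[...,2];roi=np.zeros(Z.shape,bool);roi[125:270,205:365]=1
    m=(roi&(p.max(2)<110)).astype(np.uint8)
    n,l,s,ce=cv2.connectedComponentsWithStats(m)
    for i in range(1,n):
        if not 40<s[i,4]<500: continue
        h=min(np.median(Z[l==i]),.145)
        ys,xs=np.where(l==i);X=w2t(proj(c,np.c_[xs,ys],h))*1000
        r=cv2.minAreaRect(np.float32(X))
        print(s[i,4],"px",ce[i].round(),"h",round(h*1000),"mm rect",np.round(r[0]),np.round(r[1]),round(r[2]))
def st():
    from scipy.spatial.transform import Rotation as Ro
    s=arm.observe();R=Ro.from_rotvec(s["ee_rot"]).as_matrix()
    print("t",round(s["clock"],2),"tray mm",(w2t(s["position"])*1000).round(1),"tips z",round((s["position"][2]-.008)*1e3,1),"F",s["force"].round(1),"w",round(s["width"],2),"j",s["joints"].round(2))
    a=np.degrees(np.arctan2(R[1,0],R[0,0]));print("toolx yaw rel tray",a-np.degrees(TH),"tilt",np.degrees(np.arccos(-R[2,2])))
    return s,R
E
python3 - <<'E'
from h import *
s,R=st()
objs(cv2.imread("pics/top0.png"),np.load("top0.npy"),eyes.get_calibration("top"))
# target above tray (x=0,y=175) z tip 0.2 in tool axes
T=np.r_[t2w([.066,.16]),.210]
print("shift share",(R.T@(T-s["position"])/.5).round(3))
E
```

```text
t 0.1 tray mm [-333.2  535. ] tips z 226.0 F [ 0.6 -0.2 -1.1] w 1.0 j [-1.33  0.44  0.02  1.57 -0.01  1.13 -0.08]
toolx yaw rel tray 71.93779146632389 tilt 0.0783937255060978
77 px [360. 146.] h 57 mm rect [ 140. -151.] [23. 44.] 3
146 px [300. 157.] h 116 mm rect [84. -4.] [25. 40.] 56
158 px [266. 162.] h 116 mm rect [65. 84.] [41. 27.] 86
121 px [251. 190.] h 141 mm rect [-14. 113.] [40. 33.] 48
139 px [325. 199.] h 116 mm rect [-26. -72.] [39. 23.] 3
157 px [253. 211.] h 116 mm rect [-66. 108.] [40. 25.] 86
279 px [294. 228.] h 129 mm rect [-105.    1.] [35. 45.] 3
shift share [-0.465  0.992  0.049]
```

```bash
python3 - <<'E'
from h import *
s,R=st()
T=np.r_[t2w([.04,.20]),.210]
print("shift share",(R.T@(T-s["position"])/.5).round(3))
E
```

```text
t 0.1 tray mm [-333.2  535. ] tips z 226.0 F [ 0.6 -0.2 -1.1] w 1.0 j [-1.33  0.44  0.02  1.57 -0.01  1.13 -0.08]
toolx yaw rel tray 71.93779146632389 tilt 0.0783937255060978
shift share [-0.405  0.917  0.049]
```

Emit:
play_rows:
  rows:
    - [[-0.04, 0.09, 0.0], [0, 0, 0.1], -1]
    - [[-0.08, 0.18, 0.0], [0, 0, 0.2], -1]
    - [[-0.12, 0.27, 0.0], [0, 0, 0.3], -1]
    - [[-0.16, 0.36, 0.0], [0, 0, 0.4], -1]
    - [[-0.2, 0.45, 0.0], [0, 0, 0.5], -1]
    - [[-0.24, 0.54, 0.02], [0, 0, 0.6], -1]
    - [[-0.28, 0.63, 0.03], [0, 0, 0.7], -1]
    - [[-0.32, 0.72, 0.04], [0, 0, 0.8], -1]
    - [[-0.36, 0.81, 0.05], [0, 0, 0.9], -1]
    - [[-0.4, 0.9, 0.05], [0, 0, 1], -1]
  newtons: 20

```text
clock: 1.1
position: [0.5685, 0.2444, 0.2088]
ee_rot: [3.13, 0.269, -0.002]
force: [0.8, 0.6, -0.0]
width: 0.182
```

```bash
python3 - <<'E'
from h import *
s,R=st()
T=np.r_[t2w([.084,.042]),.210]
print("shift share",(R.T@(T-s["position"])/.5).round(3))
E
```

```text
t 1.1 tray mm [ 33.3 204. ] tips z 200.8 F [ 0.8  0.6 -0. ] w 0.18 j [-0.75  0.46  0.38  1.64 -0.19  1.08 -0.15]
toolx yaw rel tray 11.706136857843052 tilt 0.08756193276680237
shift share [ 0.033  0.338 -0.002]
```

Emit:
play_rows:
  rows:
    - [[0.005, 0.06, 0], [0, 0, 0.1], -1]
    - [[0.012, 0.13, 0], [0, 0, 0.195], -1]
    - [[0.02, 0.21, 0], [0, 0, 0.195], -1]
    - [[0.027, 0.28, 0], [0, 0, 0.195], -1]
    - [[0.033, 0.338, 0], [0, 0, 0.195], -1]
    - [[0.033, 0.338, 0], [0, 0, 0.195], -1]
    - [[0.033, 0.338, 0], [0, 0, 0.195], -1]

```text
clock: 1.8
position: [0.6135, 0.0821, 0.2094]
ee_rot: [-3.141, 0.047, 0.001]
force: [0.7, -0.0, -0.5]
width: 0.003
```

```bash
python3 - <<'E'
from h import *
s,R=st()
T=np.r_[t2w([.084,.042]),.112]
print("shift share",(R.T@(T-s["position"])/.5).round(3))
p,d=eyes.get_image("wrist");cv2.imwrite("pics/w1.png",p[:,:,::-1])
E
```

```text
t 1.8 tray mm [83.7 43.3] tips z 201.4 F [ 0.7 -0.  -0.5] w 0.0 j [-0.53  0.47  0.45  1.65 -0.22  1.08 -0.04]
toolx yaw rel tray 0.14947013169964474 tilt 0.040142062356340234
shift share [0.001 0.003 0.195]
```

View pics/w1.png

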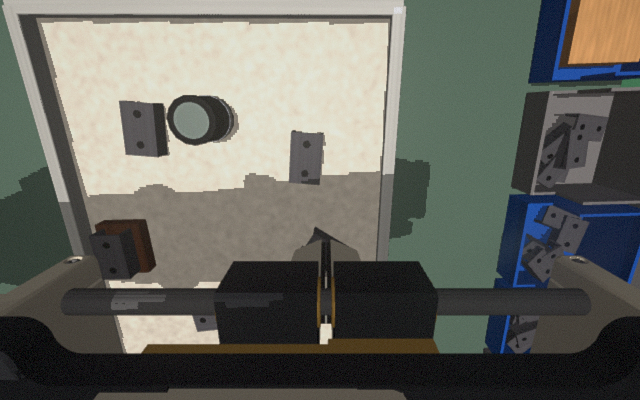

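The wrist view shows the shut fingers at (325,300), B at (307,158) clear behind them, D at (145,128) and the loupe at (200,120). I'll lower the fingers between B and A.

Emit:
play_rows:
  rows:
    - [[0, 0.002, 0.07], [0, 0, 0], -1]
    - [[0, 0.002, 0.14], [0, 0, 0], -1]
    - [[0, 0.002, 0.18], [0, 0, 0], -1]
    - [[0, 0.002, 0.195], [0, 0, 0], -1]
    - [[0, 0.002, 0.195], [0, 0, 0], -1]

```text
clock: 2.35
position: [0.6129, 0.0829, 0.1114]
ee_rot: [3.141, -0.042, -0.003]
force: [0.1, 0.7, 0.4]
width: 0.003
```

```bash
python3 - <<'E'
from h import *
s,R=st()
objs(*look("t1"))
T=np.r_[t2w([.084,-.172]),.112]
print("shift share",(R.T@(T-s["position"])/.5).round(3))
E
```

```text
t 2.35 tray mm [83.  44.1] tips z 103.4 F [0.1 0.7 0.4] w 0.0 j [-0.5   0.57  0.41  1.75 -0.28  0.88  0.01]
toolx yaw rel tray 0.3377137351214494 tilt 0.11028085968627452
57 px [361. 146.] h 49 mm rect [ 143. -165.] [23. 17.] 2
116 px [325. 199.] h 116 mm rect [-25. -73.] [36. 20.] 3
311 px [294. 228.] h 128 mm rect [-103.    1.] [38. 50.] 3
shift share [-0.001  0.432 -0.001]
```

View pics/t1.png

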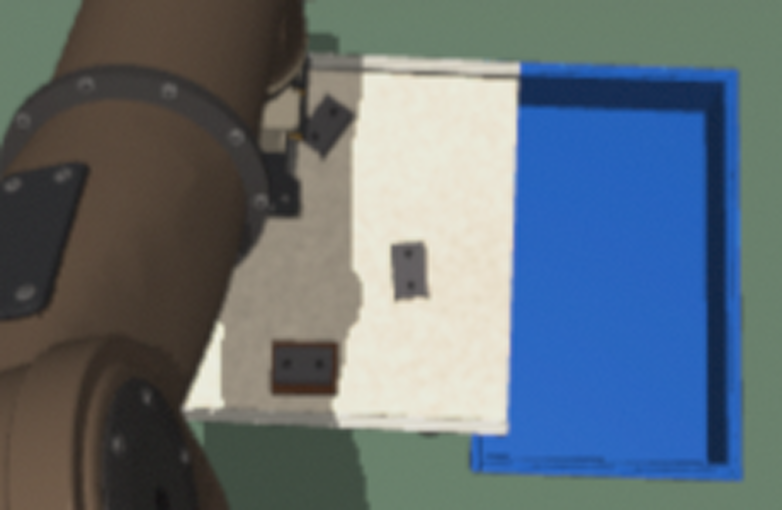

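A is untouched at (328,125), just ahead of the fingers. I'll push it at 150 mm/s.

Emit:
play_rows:
  rows:
    - [[0, 0.02, -0.002], [0, 0, 0], -1]
    - [[0, 0.05, -0.002], [0, 0, 0], -1]
    - [[0, 0.08, -0.002], [0, 0, 0], -1]
    - [[0, 0.11, -0.002], [0, 0, 0], -1]
    - [[0, 0.14, -0.002], [0, 0, 0], -1]
    - [[0, 0.17, -0.002], [0, 0, 0], -1]
    - [[0, 0.2, -0.002], [0, 0, 0], -1]
    - [[0, 0.23, -0.002], [0, 0, 0], -1]
    - [[0, 0.26, -0.002], [0, 0, 0], -1]
    - [[0, 0.28, -0.002], [0, 0, 0], -1]

```text
clock: 3.4
position: [0.6095, -0.0603, 0.1133]
ee_rot: [3.141, -0.047, -0.0]
force: [0.1, 0.1, 0.3]
width: 0.004
```

```bash
python3 - <<'E'
from h import *
s,R=st()
objs(*look("t2"))
T=np.r_[t2w([.084,-.172]),.112]
print("shift share",(R.T@(T-s["position"])/.5).round(3))
E
```

```text
t 3.4 tray mm [ 84.3 -99.2] tips z 105.3 F [0.1 0.1 0.3] w 0.0 j [-0.27  0.56  0.41  1.77 -0.28  0.88  0.24]
toolx yaw rel tray 0.17037456118608452 tilt 0.027081396092060103
138 px [266. 162.] h 116 mm rect [65. 84.] [39. 25.] 85
99 px [252. 191.] h 140 mm rect [-14. 113.] [40. 32.] 30
shift share [-0.001  0.146  0.003]
```

View pics/t2.png

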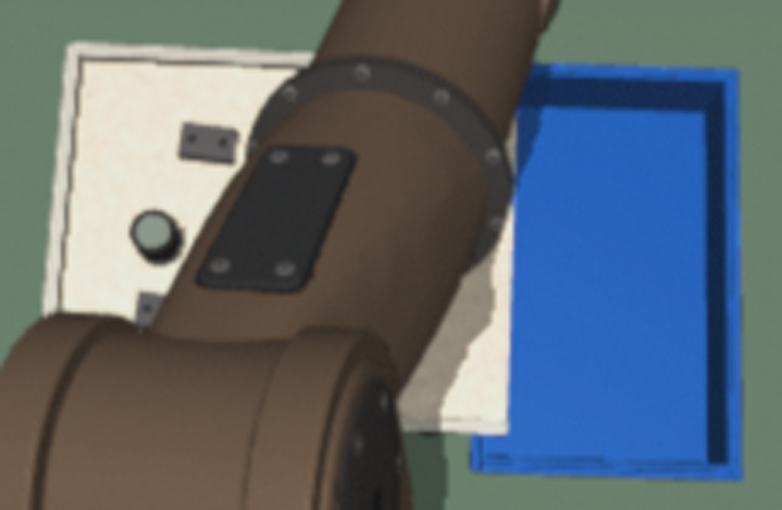

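The arm hides A here. B and the loupe are unmoved. I'll carry on over the edge.

Emit:
play_rows:
  rows:
    - [[0, 0.025, 0.003], [0, 0, 0], -1]
    - [[0, 0.055, 0.003], [0, 0, 0], -1]
    - [[0, 0.085, 0.003], [0, 0, 0], -1]
    - [[0, 0.115, 0.003], [0, 0, 0], -1]
    - [[0, 0.145, 0.003], [0, 0, 0], -1]
    - [[0, 0.145, 0.003], [0, 0, 0], -1]
    - [[0, 0.11, -0.1], [0, 0, 0], -1]
    - [[0, 0.06, -0.2], [0, 0, 0], -1]
    - [[0, 0, -0.2], [0, 0, 0], -1]
    - [[-0.08, -0.06, -0.2], [0, 0, 0], -1]

```text
clock: 4.45
position: [0.575, -0.0247, 0.2155]
ee_rot: [-3.141, 0.042, -0.012]
force: [0.1, 1.7, -0.4]
width: 0.006
```

```bash
python3 - <<'E'
from h import *
s,R=st()
p,d=eyes.get_image("scene");cv2.imwrite("pics/s3.png",cv2.resize(np.ascontiguousarray(p[130:330,180:480,::-1]),None,fx=2.6,fy=2.6))
T=np.r_[t2w([-.026,-.03]),.170]
print("shift share",(R.T@(T-s["position"])/.5).round(3))
E
```

```text
t 4.45 tray mm [ 48.7 -64.7] tips z 207.5 F [ 0.1  1.7 -0.4] w 0.01 j [-0.38  0.38  0.45  1.76 -0.19  1.04  0.11]
toolx yaw rel tray 0.34868867300370265 tilt 0.4258917596683238
shift share [-0.15 -0.07  0.09]
```

View pics/s3.png

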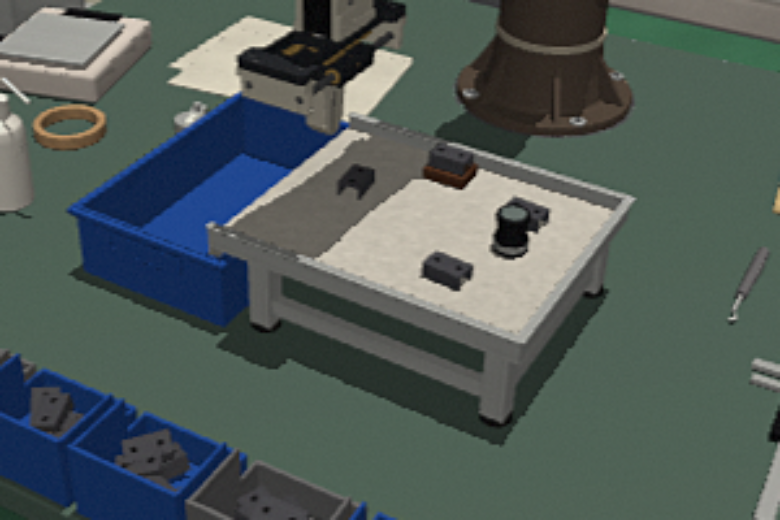

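A is off the tray. C at (355,180), B, D, the loupe and the sample are all in place. Next is C.

Emit:
play_rows:
  rows:
    - [[-0.07, -0.06, 0], [0, 0, 0], -1]
    - [[-0.15, -0.07, 0.05], [0, 0, 0], -1]
    - [[-0.15, -0.07, 0.12], [0, 0, 0], -1]
    - [[-0.15, -0.07, 0.18], [0, 0, 0], -1]
    - [[-0.15, -0.07, 0.204], [0, 0, 0], -1]
    - [[-0.15, -0.07, 0.204], [0, 0, 0], -1]

```text
clock: 5.1
position: [0.4959, 0.01, 0.1103]
ee_rot: [3.141, -0.045, -0.004]
force: [1.0, -0.5, 0.8]
width: 0.006
```

```bash
python3 - <<'E'
from h import *
s,R=st()
T=np.r_[t2w([-.026,-.175]),.112]
print("shift share",(R.T@(T-s["position"])/.5).round(3))
E
```

```text
t 5.1 tray mm [-31.5 -32.7] tips z 102.3 F [ 1.  -0.5  0.8] w 0.01 j [-0.44  0.4   0.4   2.05 -0.23  0.74  0.08]
toolx yaw rel tray 0.24011120536724473 tilt 0.14472175777024254
shift share [ 0.01   0.285 -0.003]
```

Emit:
play_rows:
  rows:
    - [[0.01, 0.01, -0.003], [0, 0, 0], -1]
    - [[0.01, 0.04, -0.003], [0, 0, 0], -1]
    - [[0.01, 0.07, -0.003], [0, 0, 0], -1]
    - [[0.01, 0.1, -0.003], [0, 0, 0], -1]
    - [[0.01, 0.13, -0.003], [0, 0, 0], -1]
    - [[0.01, 0.16, -0.003], [0, 0, 0], -1]
    - [[0.01, 0.19, -0.003], [0, 0, 0], -1]
    - [[0.01, 0.22, -0.003], [0, 0, 0], -1]
    - [[0.01, 0.25, -0.003], [0, 0, 0], -1]
    - [[0.01, 0.285, -0.003], [0, 0, 0], -1]

```text
clock: 6.1
position: [0.4989, -0.1339, 0.1144]
ee_rot: [3.141, -0.045, 0.004]
force: [0.8, -0.7, 0.1]
width: 0.005
```

Emit:
play_rows:
  rows:
    - [[0, 0, 0], [0, 0, 0], -1]
    - [[0, 0, -0.08], [0, 0, 0], -1]
    - [[0.02, -0.08, -0.16], [0, 0, 0], -1]
    - [[0.05, -0.16, -0.2], [0, 0, 0], -1]
    - [[0.08, -0.24, -0.2], [0, 0, 0], -1]
    - [[0.12, -0.33, -0.2], [0, 0, 0], -1]
    - [[0.15, -0.42, -0.2], [0, 0, 0], -1]
    - [[0.18, -0.51, -0.2], [0, 0, 0], -1]
    - [[0.18, -0.6, -0.2], [0, 0, 0], -1]
    - [[0.18, -0.61, -0.2], [0, 0, 0], -1]

```text
clock: 7.1
position: [0.5957, 0.1786, 0.2131]
ee_rot: [-3.138, 0.03, -0.0]
force: [-1.1, 0.9, -0.3]
width: 0.009
```

```bash
python3 - <<'E'
from h import *
s,R=st()
p,d=eyes.get_image("scene");cv2.imwrite("pics/s4.png",cv2.resize(np.ascontiguousarray(p[130:330,180:480,::-1]),None,fx=2.6,fy=2.6))
objs(*look("t4"))
T=np.r_[t2w([.065,.13]),.112]
print("shift share",(R.T@(T-s["position"])/.5).round(3))
E
```

```text
t 7.1 tray mm [ 62.7 139.1] tips z 205.1 F [-1.1  0.9 -0.3] w 0.01 j [-0.63  0.46  0.38  1.63 -0.19  1.08 -0.22]
toolx yaw rel tray 0.7718200034944043 tilt 0.22138914131245066
57 px [361. 146.] h 49 mm rect [ 143. -165.] [23. 17.] 2
185 px [266. 162.] h 116 mm rect [66. 85.] [42. 30.] 86
43 px [363. 167.] h 8 mm rect [  97. -175.] [38.  8.] 2
63 px [362. 210.] h 8 mm rect [ -27. -177.] [37. 11.] 2
156 px [253. 212.] h 116 mm rect [-67. 107.] [26. 40.] 3
282 px [293. 228.] h 129 mm rect [-103.    2.] [38. 47.] 3
shift share [0.004 0.019 0.202]
```

View pics/s4.png

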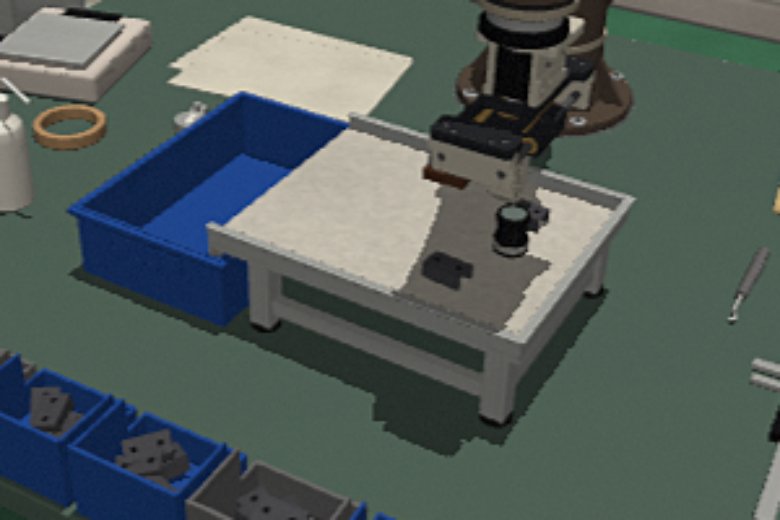

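View pics/t4.png

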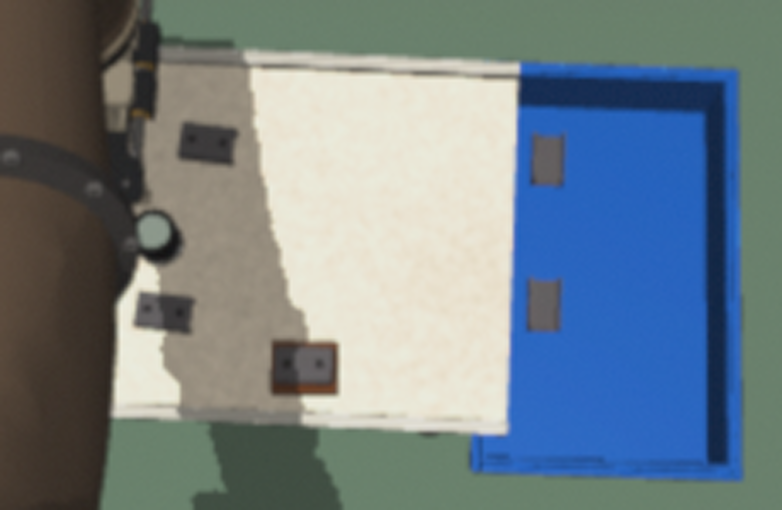

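Two saddles lie in the bin at (547,160) and (544,305). B is next, from behind.

Emit:
play_rows:
  rows:
    - [[0.005, 0.015, 0.06], [0, 0, 0.01], -1]
    - [[0.005, 0.015, 0.13], [0, 0, 0.01], -1]
    - [[0.005, 0.015, 0.18], [0, 0, 0.01], -1]
    - [[0.005, 0.015, 0.202], [0, 0, 0.01], -1]
    - [[0.005, 0.015, 0.202], [0, 0, 0.01], -1]

```text
clock: 7.7
position: [0.5979, 0.1605, 0.1111]
ee_rot: [3.14, -0.064, -0.003]
force: [0.2, 0.7, 0.5]
width: 0.006
```

```bash
python3 - <<'E'
from h import *
s,R=st()
T=np.r_[t2w([.065,-.175]),.112]
print("shift share",(R.T@(T-s["position"])/.5).round(3))
E
```

```text
t 7.7 tray mm [ 65.5 121.2] tips z 103.1 F [0.2 0.7 0.5] w 0.01 j [-0.59  0.56  0.35  1.74 -0.24  0.88 -0.17]
toolx yaw rel tray -0.45986308060235004 tilt 0.12075504972659455
shift share [ 0.004  0.592 -0.001]
```

Emit:
play_rows:
  rows:
    - [[0, 0.02, -0.002], [0, 0, 0], -1]
    - [[0, 0.05, -0.002], [0, 0, 0], -1]
    - [[0, 0.08, -0.002], [0, 0, 0], -1]
    - [[0, 0.11, -0.002], [0, 0, 0], -1]
    - [[0, 0.14, -0.002], [0, 0, 0], -1]
    - [[0, 0.17, -0.002], [0, 0, 0], -1]
    - [[0, 0.2, -0.002], [0, 0, 0], -1]
    - [[0, 0.23, -0.002], [0, 0, 0], -1]
    - [[0, 0.26, -0.002], [0, 0, 0], -1]
    - [[0, 0.29, -0.002], [0, 0, 0], -1]

```text
clock: 8.7
position: [0.5927, 0.016, 0.1127]
ee_rot: [3.141, -0.061, -0.0]
force: [1.2, 0.7, -0.1]
width: 0.009
```

```bash
python3 - <<'E'
from h import *
s,R=st()
p,d=eyes.get_image("scene");cv2.imwrite("pics/s5.png",cv2.resize(np.ascontiguousarray(p[130:330,180:480,::-1]),None,fx=2.6,fy=2.6))
T=np.r_[t2w([.065,-.175]),.112]
print("shift share",(R.T@(T-s["position"])/.5).round(3))
E
```

```text
t 8.7 tray mm [ 65.  -23.5] tips z 104.7 F [ 1.2  0.7 -0.1] w 0.01 j [-0.37  0.52  0.36  1.81 -0.23  0.85  0.06]
toolx yaw rel tray -0.36103940445044724 tilt 0.0029301092364551126
shift share [0.002 0.303 0.001]
```

View pics/s5.png

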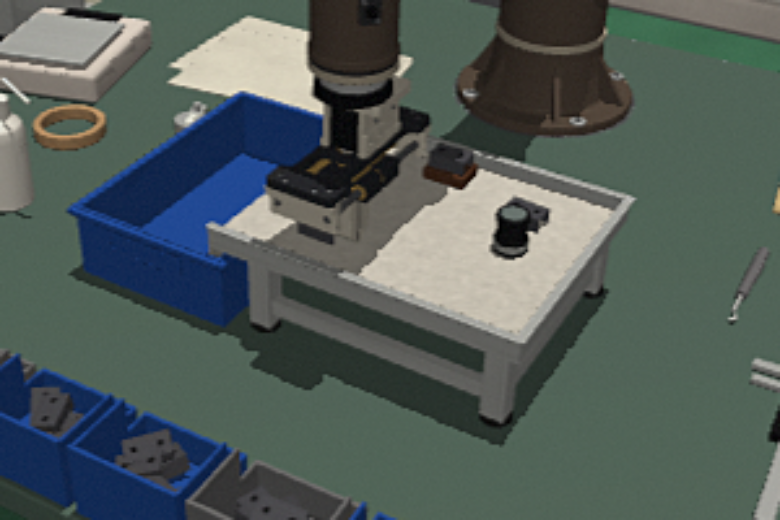

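B is being pushed just ahead of the fingers at (315,232). I'll keep going.

Emit:
play_rows:
  rows:
    - [[0, 0.02, 0.0], [0, 0, 0], -1]
    - [[0, 0.05, 0.0], [0, 0, 0], -1]
    - [[0, 0.08, 0.0], [0, 0, 0], -1]
    - [[0, 0.11, 0.0], [0, 0, 0], -1]
    - [[0, 0.14, 0.0], [0, 0, 0], -1]
    - [[0, 0.17, 0.0], [0, 0, 0], -1]
    - [[0, 0.2, 0.0], [0, 0, 0], -1]
    - [[0, 0.23, 0.0], [0, 0, 0], -1]
    - [[0, 0.26, 0.0], [0, 0, 0], -1]
    - [[0, 0.295, 0.0], [0, 0, 0], -1]

```text
clock: 9.75
position: [0.587, -0.1311, 0.1127]
ee_rot: [-3.141, 0.06, 0.0]
force: [0.0, 0.1, 0.2]
width: 0.001
```

Emit:
play_rows:
  rows:
    - [[0, 0, 0], [0, 0, 0], -1]
    - [[0, 0, -0.1], [0, 0, 0], -1]
    - [[0, -0.08, -0.18], [0, 0, 0], -1]
    - [[-0.05, -0.16, -0.2], [0, 0, 0], -1]
    - [[-0.1, -0.24, -0.2], [0, 0, 0], -1]
    - [[-0.15, -0.33, -0.2], [0, 0, 0], -1]
    - [[-0.2, -0.42, -0.2], [0, 0, 0], -1]
    - [[-0.25, -0.51, -0.2], [0, 0, 0], -1]
    - [[-0.265, -0.6, -0.2], [0, 0, 0], -1]
    - [[-0.265, -0.64, -0.2], [0, 0, 0], -1]

```text
clock: 10.75
position: [0.4647, 0.2005, 0.2129]
ee_rot: [-3.139, 0.05, 0.001]
force: [-0.5, -0.5, -0.7]
width: 0.006
```

```bash
python3 - <<'E'
from h import *
s,R=st()
p,d=eyes.get_image("scene");cv2.imwrite("pics/s6.png",cv2.resize(np.ascontiguousarray(p[130:330,180:480,::-1]),None,fx=2.6,fy=2.6))
objs(*look("t6"))
T=np.r_[t2w([-.068,.148]),.112]
print("shift share",(R.T@(T-s["position"])/.5).round(3))
E
```

```text
t 10.75 tray mm [-69.  156.8] tips z 204.9 F [-0.5 -0.5 -0.7] w 0.01 j [-0.74  0.26  0.29  1.91 -0.09  0.98 -0.44]
toolx yaw rel tray 0.04314334869169967 tilt 0.14944575312579123
58 px [361. 146.] h 51 mm rect [ 142. -164.] [23. 19.] 3
45 px [363. 167.] h 9 mm rect [  94. -175.] [38.  8.] 2
136 px [251. 190.] h 139 mm rect [-14. 114.] [44. 35.] 48
80 px [360. 188.] h 20 mm rect [  31. -168.] [28. 22.] 2
63 px [362. 210.] h 9 mm rect [ -27. -177.] [37. 11.] 2
184 px [253. 212.] h 116 mm rect [-66. 108.] [42. 28.] 85
259 px [294. 229.] h 129 mm rect [-106.    2.] [33. 47.] 3
shift share [0.002 0.018 0.202]
```

View pics/t6.png

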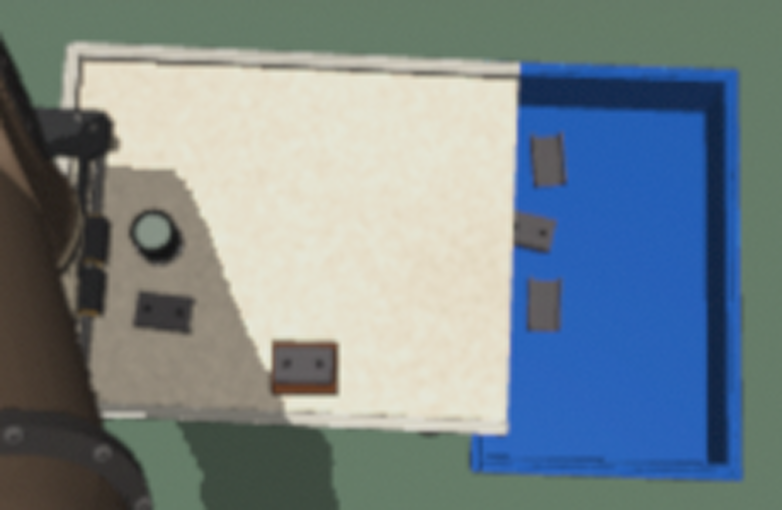

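View pics/s6.png

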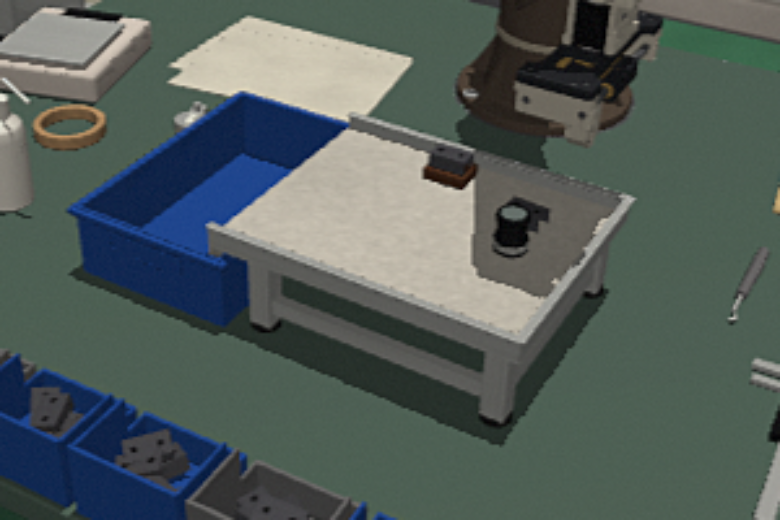

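B is in the bin at (533,232). D is next. It runs slightly diagonally, away from the sample.

Emit:
play_rows:
  rows:
    - [[0.002, 0.01, 0.06], [0, 0, 0], -1]
    - [[0.002, 0.01, 0.13], [0, 0, 0], -1]
    - [[0.002, 0.01, 0.18], [0, 0, 0], -1]
    - [[0.002, 0.01, 0.202], [0, 0, 0], -1]
    - [[0.002, 0.01, 0.202], [0, 0, 0], -1]

```text
clock: 11.35
position: [0.4673, 0.1887, 0.1108]
ee_rot: [3.139, -0.062, -0.003]
force: [-0.3, -0.1, 0.2]
width: 0.004
```

```bash
python3 - <<'E'
from h import *
s,R=st()
T=np.r_[t2w([-.060,.085]),.112]
print("shift share",(R.T@(T-s["position"])/.5).round(3))
E
```

```text
t 11.35 tray mm [-65.9 145.1] tips z 102.8 F [-0.3 -0.1  0.2] w 0.0 j [-0.69  0.39  0.27  2.02 -0.15  0.74 -0.38]
toolx yaw rel tray -0.4083526110151441 tilt 0.15027027826954734
shift share [ 0.013  0.12  -0.002]
```

Emit:
play_rows:
  rows:
    - [[0, 0.02, -0.002], [0, 0, 0], -1]
    - [[0.002, 0.045, -0.002], [0, 0, 0], -1]
    - [[0.005, 0.07, -0.002], [0, 0, 0], -1]
    - [[0.009, 0.095, -0.002], [0, 0, 0], -1]
    - [[0.013, 0.12, -0.002], [0, 0, 0], -1]

```text
clock: 11.85
position: [0.4725, 0.128, 0.1132]
ee_rot: [-3.141, 0.062, -0.001]
force: [0.2, -0.4, 0.3]
width: 0.001
```

```bash
python3 - <<'E'
from h import *
s,R=st()
p,d=eyes.get_image("scene");cv2.imwrite("pics/s7.png",cv2.resize(np.ascontiguousarray(p[160:260,290:430,::-1]),None,fx=5.5,fy=5.5,interpolation=cv2.INTER_CUBIC))
objs(*look("t7"))
T=np.r_[t2w([-.032,-.175]),.112]
print("shift share",(R.T@(T-s["position"])/.5).round(3))
E
```

```text
t 11.85 tray mm [-58.8  84.6] tips z 105.2 F [ 0.2 -0.4  0.3] w 0.0 j [-0.59  0.37  0.28  2.06 -0.15  0.73 -0.26]
toolx yaw rel tray -0.4071193911543389 tilt 0.05110675163404213
58 px [361. 146.] h 49 mm rect [ 143. -164.] [23. 19.] 3
45 px [363. 167.] h 10 mm rect [  93. -175.] [38.  8.] 2
80 px [360. 188.] h 20 mm rect [  31. -168.] [28. 22.] 2
63 px [362. 210.] h 8 mm rect [ -27. -177.] [37. 11.] 2
312 px [294. 228.] h 128 mm rect [-105.    2.] [40. 47.] 3
shift share [0.057 0.519 0.002]
```

View pics/s7.png

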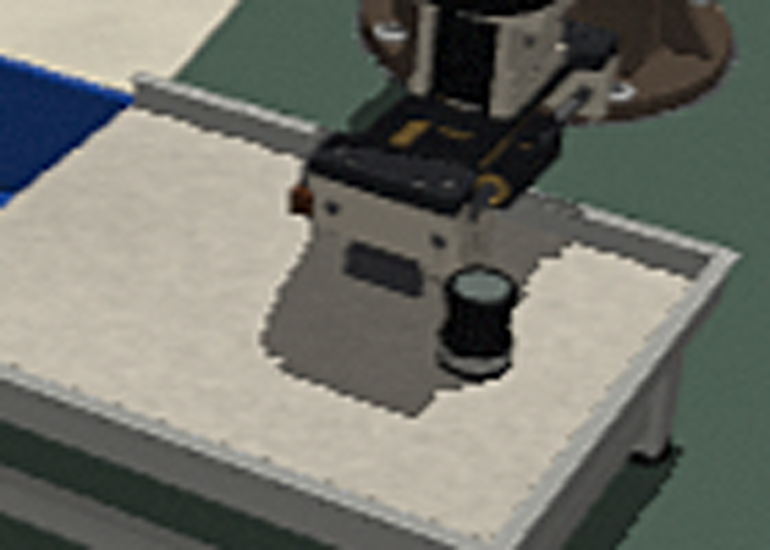

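View pics/t7.png

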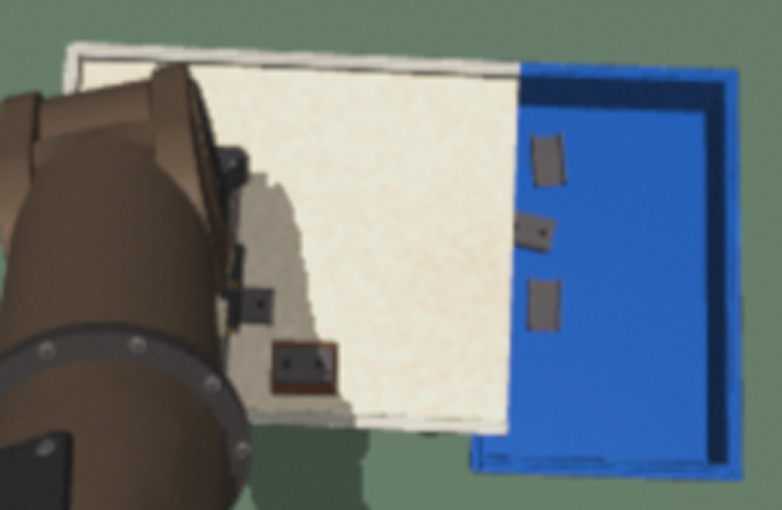

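D is aligned ahead of the fingers at (255,306) and clear of the sample, whose edge is at row 342. I'll keep pushing.

Emit:
play_rows:
  rows:
    - [[0.002, 0.02, 0], [0, 0, 0], -1]
    - [[0.006, 0.05, 0], [0, 0, 0], -1]
    - [[0.01, 0.08, 0.001], [0, 0, 0], -1]
    - [[0.014, 0.11, 0.001], [0, 0, 0], -1]
    - [[0.018, 0.14, 0.001], [0, 0, 0], -1]
    - [[0.022, 0.17, 0.001], [0, 0, 0], -1]
    - [[0.026, 0.2, 0.001], [0, 0, 0], -1]
    - [[0.03, 0.23, 0.002], [0, 0, 0], -1]
    - [[0.034, 0.26, 0.002], [0, 0, 0], -1]
    - [[0.036, 0.28, 0.002], [0, 0, 0], -1]

```text
clock: 12.95
position: [0.4846, -0.0122, 0.1117]
ee_rot: [3.141, -0.062, -0.0]
force: [-0.3, 0.2, 1.4]
width: 0.008
```

```bash
python3 - <<'E'
from h import *
s,R=st()
objs(*look("t8"))
T=np.r_[t2w([-.032,-.175]),.112]
print("shift share",(R.T@(T-s["position"])/.5).round(3))
E
```

```text
t 12.95 tray mm [-42.1 -55.2] tips z 103.7 F [-0.3  0.2  1.4] w 0.01 j [-0.32  0.37  0.3   2.07 -0.16  0.72  0.04]
toolx yaw rel tray -0.3794514844831829 tilt 0.010800897907328645
59 px [361. 146.] h 50 mm rect [ 143. -164.] [23. 19.] 3
45 px [363. 167.] h 9 mm rect [  94. -175.] [38.  8.] 2
106 px [252. 191.] h 140 mm rect [-14. 113.] [40. 32.] 30
80 px [360. 188.] h 20 mm rect [  31. -168.] [28. 22.] 2
63 px [362. 210.] h 9 mm rect [ -27. -177.] [37. 11.] 2
shift share [ 0.022  0.24  -0.001]
```

View pics/t8.png

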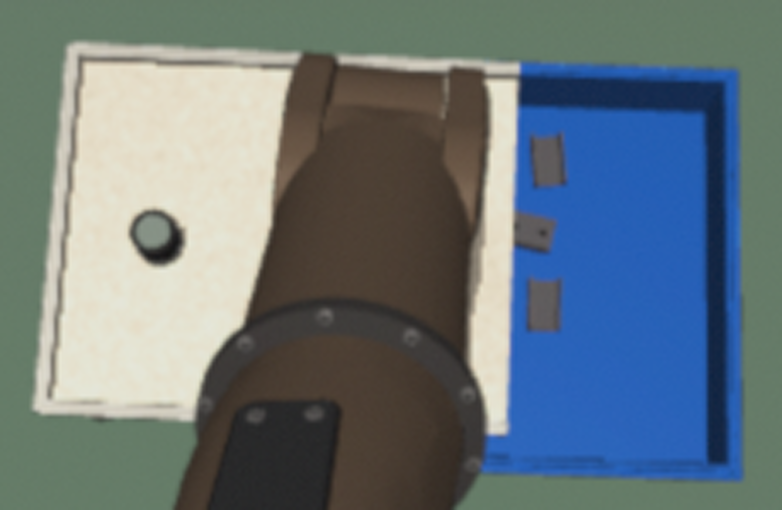

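Emit:
play_rows:
  rows:
    - [[0, 0.02, 0], [0, 0, 0], -1]
    - [[0, 0.05, 0], [0, 0, 0], -1]
    - [[0, 0.08, 0], [0, 0, 0], -1]
    - [[0, 0.11, 0], [0, 0, 0], -1]
    - [[0, 0.14, 0], [0, 0, 0], -1]
    - [[0, 0.17, 0], [0, 0, 0], -1]
    - [[0, 0.2, 0], [0, 0, 0], -1]
    - [[0, 0.235, 0], [0, 0, 0], -1]
    - [[0, 0.235, -0.01], [0, 0, 0], -1]
    - [[0, 0.235, -0.1], [0, 0, 0], -1]

```text
clock: 14.0
position: [0.4771, -0.1275, 0.1587]
ee_rot: [-3.14, 0.061, 0.013]
force: [1.2, 0.3, 0.1]
width: 0.001
```

Emit:
play_rows:
  rows:
    - [[0, -0.08, -0.1], [0, 0, 0], -1]
    - [[0, -0.16, -0.13], [0, 0, 0], -1]
    - [[0, -0.24, -0.13], [0, 0, 0], -1]
    - [[0, -0.33, -0.13], [0, 0, 0], -1]
    - [[0, -0.42, -0.13], [0, 0, 0], -1]
    - [[0, -0.51, -0.13], [0, 0, 0], -1]
    - [[0, -0.6, -0.13], [0, 0, 0], -1]
    - [[0, -0.7, -0.13], [0, 0, 0], -1]
    - [[0, -0.8, -0.13], [0, 0, 0], -1]
    - [[0, -0.8, -0.13], [0, 0, 0], -1]

```text
clock: 15.0
position: [0.493, 0.2806, 0.2265]
ee_rot: [-3.137, 0.044, 0.002]
force: [0.0, -0.2, -0.9]
width: 0.006
```

```bash
python3 - <<'E'
from h import *
s,R=st()
p,d,c=look("t9");objs(p,d,c);cv2.imwrite("pics/t9full.png",p)
p0=cv2.imread("pics/top0.png")
print("bin floor heights near clips")
P=w2=cloud(c,d);m=np.zeros(d.shape,bool);m[140:260,356:420]=1
m&=(p.max(2)<110)&(P[...,2]>-.02)
n,l,ss,ce=cv2.connectedComponentsWithStats(m.astype(np.uint8))
for i in range(1,n):
    if ss[i,4]>30: print(ss[i,4],ce[i].round(),(w2t(np.median(P[l==i],0))*1000).round(),np.percentile(P[l==i][:,2],[10,50,90]).round(3))
E
```

```text
t 15.0 tray mm [-43.2 237.7] tips z 218.5 F [ 0.  -0.2 -0.9] w 0.01 j [-0.73  0.35  0.17  1.74 -0.07  1.06 -0.57]
toolx yaw rel tray 0.2778553285599519 tilt 0.22872401174495863
58 px [361. 146.] h 48 mm rect [ 143. -164.] [23. 19.] 3
45 px [363. 167.] h 9 mm rect [  93. -175.] [38.  8.] 2
114 px [251. 191.] h 140 mm rect [-15. 114.] [40. 34.] 30
80 px [360. 188.] h 20 mm rect [  31. -168.] [28. 22.] 2
65 px [362. 210.] h 9 mm rect [ -27. -177.] [37. 11.] 2
252 px [294. 228.] h 129 mm rect [-106.    1.] [33. 45.] 3
bin floor heights near clips
1063 [402. 178.] [ 116. -311.] [0.016 0.047 0.075]
120 [366. 167.] [  95. -184.] [0.004 0.008 0.017]
97 [361. 188.] [  31. -171.] [0.017 0.02  0.023]
205 [368. 210.] [ -30. -189.] [0.005 0.017 0.032]
```

View pics/t9full.png

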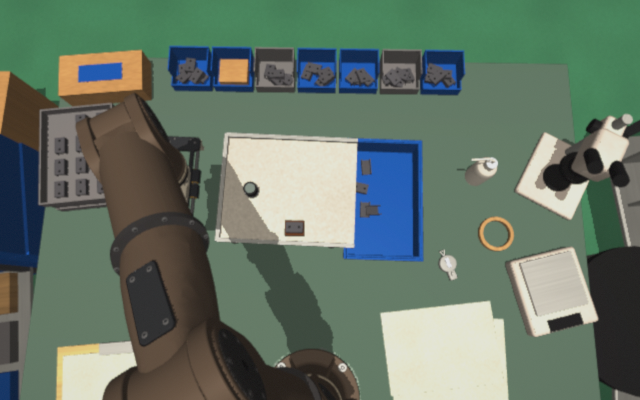

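View pics/t9.png

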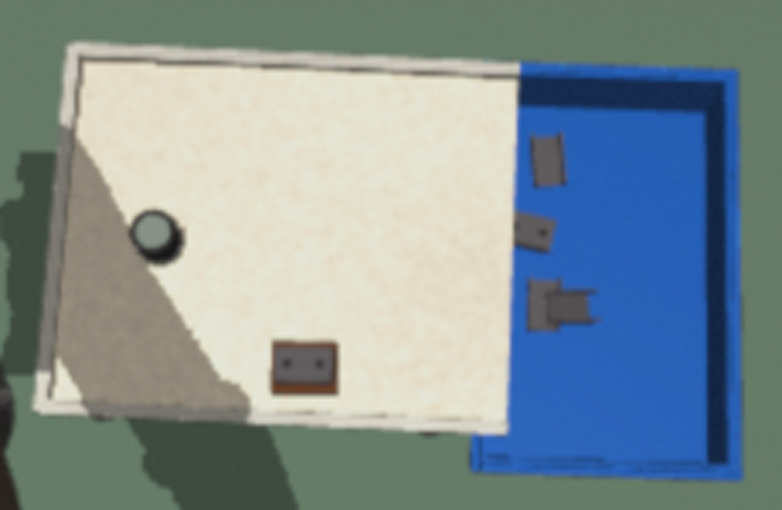

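All four saddles are in the bin. The loupe and sample are where they started, and the arm is clear of everything.

```bash
python3 -c "
from cell import arm
print(arm.sign_off())"
```

```text
the job is handed in; nothing more can be done
None
```

I swept all four saddles off the open end one at a time with the shut fingertips, about 4 mm above the tray floor. The order was A, C, B, D, with D run slightly diagonally to keep clear of the sample. I handed the job in at about 15 s on the robot's clock; no verdict was reported.

- **Saddles:** the last top view shows all four in the bin, at or below about 32 mm above the bench. D landed upside down, partly resting on C. B's resting place is about 34 mm across from the line I swept it along, but well inside the bin.
- **Loupe and sample:** both are upright and within 2 mm of where they were first measured, which is within the measuring noise.
- **Bin and bystanders:** the bin, tape, counter and wash bottle look unmoved in the last picture. In that picture the arm hid the caliper and deburrer, so I did not recheck them at the end; nothing came near them below about 0.2 m.
- **Arm:** the fingers ended clear of everything, about 0.2 m above the bench. Forces reported after each move stayed under 2 N.

No check failed or disagreed.

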